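# Tighten the display riser's hex bolt by feel

### The job

Take the tee-handled hex key from its wooden block, feel gently (no more than about 20 N) with it for the hex socket of the bolt down in the open hole of the game-display riser, and seat it fully. Then turn the bolt clockwise in quarter turns, letting go and taking a fresh grip between them, until it comes up against its stop. Leave the key standing fully seated in the bolt and let go of it; do not lean on the riser or disturb the game box, the die or the pawn.

Things in the scene. Friction and masses are not known exactly. Their poses are not given: they have to be found in the camera images.
- riser: Fixed low display riser: oak board 160 (x) by 280 (y) by 20 mm on two cheeks, top face 60 mm above the table. Origin: centre of its underside. One open round hole, 42 mm across, at (0, +70 mm); a flush darker disc at (0, -70 mm) is only a cap. Does not move.
- hole (a point): Centre of the open hole's mouth, on the riser's top face; axes as the riser's. 10 mm below is the bolt's flat steel face, filling the hole; in it the vertical hex socket, 18.2 mm across flats, 22 mm deep (bottom 32 mm below here). The socket is off centre by an unmeasured amount, 3 to 8 mm, in a direction not measured; it does not shift sideways: find it by feel.
- bolt (a joint): Turn of the bolt in rad, clockwise (tightening) seen from above, growing to its firm stop at 4.0; starts between 0 and 0.9. Friction about 0.1 N m; at the stop the torque climbs past 0.2 N m, and the key slips round in the socket if forced beyond about 0.4 N m. The socket's corners point along (riser yaw - this value) + multiples of 60 degrees.
- key: Loose tee-handled hex key, about 150 g, 95 mm tall, upright. Origin: centre of its lower tip; z up the shank. Steel hex shank 17 mm across flats, corners along its x axis and every 60 degrees; lowest 4 mm taper to 14.5 mm. Black handle bar on top 70 mm long (x), 18 mm wide (y), 20 mm tall. Play in the socket: 0.6 mm a side, 0.14 rad either way.
- key_bar (a point): Middle of the key's handle bar, 85 mm above the key's tip; axes as the key's. Grasp here across y (18 mm wide).
- block: Fixed dark wooden block 70 by 70 mm, 50 mm tall, origin at the centre of its underside, with a 21.5 mm square hole 40 mm deep in its middle, in which the key stands (tip 10 mm above the table).
- game_box: Bystander: small boxed game 112 by 87 mm, 41 mm tall, 350 g, lying on the capped half of the riser. Origin: centre of its underside.
- die: Bystander: large white die, 40 mm cube, on the table. Origin: centre of its underside.
- pawn: Bystander: turned dark wooden pawn, 38 mm across the foot, 66 mm tall, on the table. Origin: centre of its underside.
Mind the look-alikes: they are no part of the job. Leave any red look-alike of the key alone.

How it is judged:
On the way, in this order (a step that is already met when the one before it is completed fails the run):
1. the key is seated in the bolt's socket: its tip at least 26 mm below the riser's top, within 11 mm of the hole's axis, upright within 0.15 rad (z of key in the frame of hole below -0.026 m and horizontal distance between key and hole below 0.011 m and angle between key's own z axis and vertical below 0.15 rad), for 0.1 s.
2. part way, with the bolt between 1.1 and 3.7 rad, the key is let go for a fresh grip (value of joint bolt between 1.1 and 3.7 rad and contact force between the fingers and key below 0.1 N and z of key in the frame of hole below -0.022 m), for 0.1 s.
3. the bolt is turned up to its stop (value of joint bolt above 3.88 rad), for 0.1 s.
At the end, for the whole second after the job is handed in: the bolt is within 0.15 rad of its stop (4.0), the key stands released and at rest in the socket, its tip at least 26 mm below the riser's top, within 11 mm of the hole's axis, tilted less than 0.15 rad; game box, die and pawn within 15 mm of where they were (all of step 1 and value of joint bolt above 3.85 rad and linear speed of key below 0.02 m/s and contact force between the fingers and key below 0.1 N); the robot touches nothing.
It fails at once if while the key is not yet down in the socket it bears on the riser or the bolt's face with more than 40 N, summed over its contacts (contact force between key and riser above 40 N and z of key in the frame of hole above -0.016 m).
It fails at once if the robot bears on the riser with more than 20 N (contact force between the arm and riser above 20 N).
It fails at once if the game box is moved (distance of game_box from where it was at the start of the episode above 0.015 m).
It fails at once if the die is moved (distance of die from where it was at the start of the episode above 0.015 m).
It fails at once if the pawn is moved (distance of pawn from where it was at the start of the episode above 0.015 m).
It also fails if it takes over 72 s, if anything falls off the work surface, if the arm or the gripper's body presses on something with over 40 N, if the wrist force passes 120 N, or if a joint passes its speed limit or range.

### The arm

A 7-joint arm with a two-finger parallel gripper is mounted at the origin on the work surface. World frame = base frame: x ahead of the robot, y to its left, z up, the work surface at z = 0. Lengths are in m, angles in rad, forces in N, time in s.
With the tool pointing down it reaches from about 0.425 to 0.925 m from the base axis. Payload 6.8 kg.
Tool frame: the origin (TCP) lies at the very end of the fingers, on their centre line; the grasp point (between the pads) lies 19 mm behind it; z points along the fingers, y is the line along which they close (so a half turn about z gives the same grasp; the last joint's range is limited). The gripper opens to 85 mm and grips with 20 to 120 N. Pads are 22 mm wide; open, the fingers measure 114 mm over their backs; the gripper's body (76 mm by 85 mm) begins 54 mm behind the grasp point. The pads swing forward as they close: fully open they stand 13 mm farther back than shut.
Start: joints at [1.042, 0.477, 0.022, 1.555, -0.011, 1.109, -0.083], TCP at [0.276, -0.616, 0.231] pointing down, gripper open.
Joint ranges: [-2.96, 2.96], [-0.34, 2.1], [-1.41, 1.46], [0.24, 2.44], [-1.37, 4.51], [0.17, 1.92], [-2.96, 2.96]. Speed limits (rad/s): [2.39, 2.39, 3.14, 3.14, 3.14, 3.14, 3.14].

### API

Orientations are given as a unit quaternion [w, x, y, z].
In Python, from station import telemetry, viewer, job, search_frame, cut_out gives the robot as it stands. The module is installed in compiled form; this text tells all that it offers.
- The arm moves only by the shell command python3 -m crank 'ROWS' [FORCE]. ROWS is JSON, a list of rows, each an object with "delta_rot": the turn, a rotation vector about the tool's x, y, z in degrees, a list of three; "xyz": the shift along the tool's x, y, z in m, a list of three; "fingers": the gripper command: -1 is fully open, 1 is shut, values between are in proportion. In form: [{"delta_rot": [ax, ay, az], "xyz": [dx, dy, dz], "fingers": fingers}, ...]. A call has 1 to 10 rows; each row is the pose to reach, as a shift and turn from the pose commanded when the call began, along the tool's axes at that moment; what a row does not reach only later rows make up. A row lasts 1/10 s, in which the tool goes at most 50 mm and 8.59 degrees, less where a joint would pass 70% of its speed; a pose out of reach is approached as far as the arm can. A call with a gripper value outside its range is refused whole. The fingers move at their own pace and stop on an object; FORCE is the grip in N (left out, the last holds). Time passes only in rows, so rows that repeat a pose let the fingers close. It gives the time, the measured TCP pose, the force, the opening and the grip force at its end, in the units of the state.
- telemetry.get_obs(): the state, without advancing time (a new reading comes with each control period).
- viewer.read_camera(name): name is "scene" or "top"; returns a dict with "img" (480x640x3 uint8, red, green, blue), "fx", "fy", "cx", "cy" (pixels), "origin" and "rotation" of the camera in the world. Camera axes: x right, y up, looking along -z (the intrinsics and any distortion apply to the point x, -y, -z); pixel columns grow to the right and rows downward; lengths in m; the calibration is good to about 2 mm. A picture is of the moment at which its call begins. There is no depth.
- job.hand_in(): hands the job in; it is judged then, once.
Trained networks look in the newest picture that a camera, given by its name, has taken for a name from the list of things; names that differ only in an ending like _2 or _b are one class to them, and where a whole thing is asked for, a point or a joint stands for the part that bears it (a point fixed in the world has none). Each returns a list of dicts, best first, with "score" (0 to 1); they miss things now and then, are a little off and sometimes report something else, mostly with a low value. They report only what shows in the picture. A call takes as long as a camera call. They do not tell look-alikes from the thing itself.
- search_frame(camera, thing): "pixel" ([column, row] in pixels, amid what is visible of it).
- cut_out(camera, thing): "pixels" (480x640 bool, what is visible of it) and "pixel" ([column, row] in pixels, amid what is visible of it).
The state is a dict: "t": time; "q": joint angles; "joint_vel": joint speeds; "joint_torque": joint torques, N m; "eef_pos": TCP position; "tool_rot": TCP orientation; "contact_force": force on the tool from outside, world axes, zero at the start; "torque": the same for the moment, N m; "gripper_width": opening from 0.0 (shut) to 1.0 (fully open); "grasp_force": force on a finger pad.
Only numpy, scipy, OpenCV 4.12 (cv2) and the standard library are available. Lean on these libraries where they do the work, as an engineer would, in place of code of your own. Each camera call takes 0.05 s, during which the arm holds its last target. There are 200 camera calls.

## Working session

There is one attempt and no reset: what is moved stays moved. The work goes in short steps, Python scripts to look and compute and a shell command to move; the robot and the scene stay as the last step left them, time stands still between calls to the robot, and variables do not carry over. Pictures are saved under pics/ and viewed, at most 10 in all, crops included, and the job is handed in when it is done.

```bash
mkdir -p pics; ls; cat > h.py <<'E'
import numpy as np,cv2
from station import telemetry, viewer, job, search_frame, cut_out
def cam(n):
    return viewer.read_camera(n)
def ray(c,p):
    d=np.array([(p[0]-c['cx'])/c['fx'],-(p[1]-c['cy'])/c['fy'],-1.]); d=np.array(c['rotation']).reshape(3,3)@d if np.size(c['rotation'])==9 else None
    return np.array(c['origin']),d/np.linalg.norm(d)
def at_z(c,p,z):
    o,d=ray(c,p); return o+d*(z-o[2])/d[2]
def tri(c1,p1,c2,p2):
    o1,d1=ray(c1,p1);o2,d2=ray(c2,p2)
    A=np.stack([d1,-d2],1); s=np.linalg.lstsq(A,o2-o1,rcond=None)[0]
    a,b=o1+s[0]*d1,o2+s[1]*d2
    return (a+b)/2,np.linalg.norm(a-b)
def proj(c,P):
    v=np.array(c['rotation']).reshape(3,3).T@(np.array(P)-c['origin'])
    return np.array([c['cx']+c['fx']*v[0]/-v[2],c['cy']-c['fy']*v[1]/-v[2]])
E
python3 - <<'E'
from h import *
for n in('scene','top'):
    c=cam(n); cv2.imwrite(f'pics/{n}0.png',c['img'][:,:,::-1])
    print({k:v for k,v in c.items() if k!='img'})
    for t in('riser','hole','key','key_bar','block','game_box','die','pawn'):
        try: print(t,[(np.round(r['pixel']).tolist(),round(r['score'],2)) for r in search_frame(n,t)])
        except Exception as e: print(t,e)
print(telemetry.get_obs())
E
```

```text
pics
{'fx': 515.639726084796, 'fy': 515.639726084796, 'cx': 318.8710984024649, 'cy': 235.2337758059403, 'origin': array([1.13841071, 0.19285128, 0.81880306]), 'rotation': array([0.59461409, 0.22284007, 0.27665002, 0.72127744])}
riser [([250.0, 271.0], 0.92)]
hole [([250.0, 270.0], 0.76)]
key [([491.0, 255.0], 0.9), ([391.0, 212.0], 0.86), ([448.0, 212.0], 0.65), ([437.0, 249.0], 0.57)]
key_bar [([447.0, 212.0], 0.88), ([438.0, 250.0], 0.83), ([392.0, 209.0], 0.7), ([493.0, 253.0], 0.67), ([368.0, 366.0], 0.22)]
block [([432.0, 275.0], 0.77)]
game_box [([191.0, 236.0], 0.55)]
die [([424.0, 338.0], 0.87)]
pawn [([368.0, 364.0], 0.57)]
{'fx': 499.011317690233, 'fy': 499.011317690233, 'cx': 313.63325092178707, 'cy': 237.18398114970793, 'origin': array([0.39522425, 0.07434881, 1.14308852]), 'rotation': array([ 0.71369489,  0.04790299, -0.03549003, -0.69791502])}
riser [([386.0, 223.0], 0.81), ([224.0, 249.0], 0.41)]
hole [([387.0, 221.0], 0.97)]
key [([176.0, 259.0], 0.66), ([221.0, 249.0], 0.65), ([267.0, 298.0], 0.65), ([214.0, 309.0], 0.61)]
key_bar [([174.0, 261.0], 0.95), ([266.0, 29
[... 205 characters left out ...]
6 ,  0.02243875,  1.55539651, -0.01150164,
        1.10932781, -0.08307965]), 'joint_vel': array([-8.96676421e-04, -1.26581252e-03,  9.87603567e-04,  7.81965414e-05,
        2.70415155e-04,  5.92516909e-04,  2.33199997e-03]), 'joint_torque': array([ 1.12056943e-03, -5.96332562e+01,  1.60643779e+00, -2.81554484e+01,
        1.24724937e-02,  1.55925358e-03,  1.01622391e-05]), 'eef_pos': array([ 0.27572695, -0.61613006,  0.23133322]), 'tool_rot': array([1.54981274e-05, 9.77950113e-01, 2.08838637e-01, 3.66837297e-06]), 'contact_force': array([ 0.22796939, -0.0024346 , -1.05854496]), 'torque': array([ 0.04347895,  0.03404287, -0.02370755]), 'grasp_force': 0.0, 'gripper_width': 1.0020292534188677}
```

View pics/scene0.png

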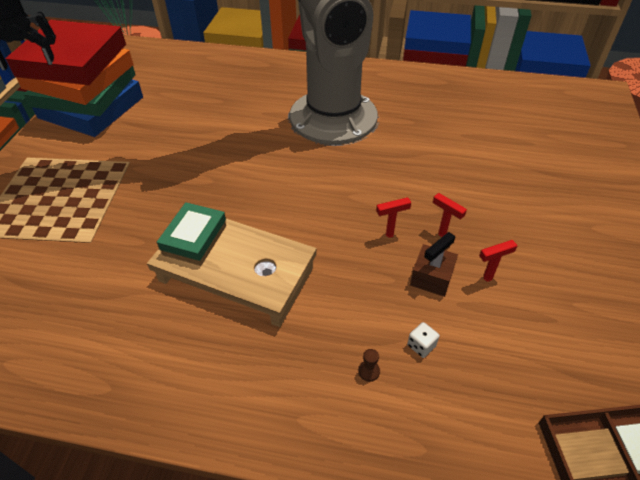

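View pics/top0.png

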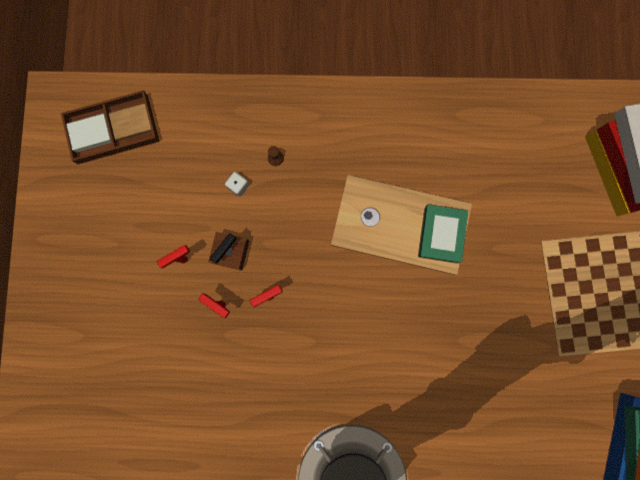

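The black-barred key stands in the block at scene (440,246) / top (223,248). It could be taken for one of the three red tees: scene (394,206), (449,205), (497,248) and top (266,296), (214,305), (173,257). I choose the black one. The open hole is at scene (265,268) / top (370,216).

```bash
python3 - <<'E'
s=open('h.py').read()
s=s.replace("d=np.array(c['rotation']).reshape(3,3)@d if np.size(c['rotation'])==9 else None","d=R(c)@d").replace("np.array(c['rotation']).reshape(3,3).T","R(c).T")
s+='''
from scipy.spatial.transform import Rotation as Ro
def R(c):
    w,x,y,z=c['rotation']; return Ro.from_quat([x,y,z,w]).as_matrix()
'''
open('h.py','w').write(s)
E
python3 - <<'E'
from h import *
T=[]
for n,cs in(('scene',[(440,255),(265,268)]),('top',[(228,250),(370,216)])):
    c=cam(n)
    T.append(np.hstack([cv2.resize(c['img'][y-25:y+25,x-33:x+33],(396,300),interpolation=cv2.INTER_CUBIC) for x,y in cs]))
cv2.imwrite('pics/crop1.png',np.vstack(T)[:,:,::-1])
E
```

```text
(no output)
```

View pics/crop1.png

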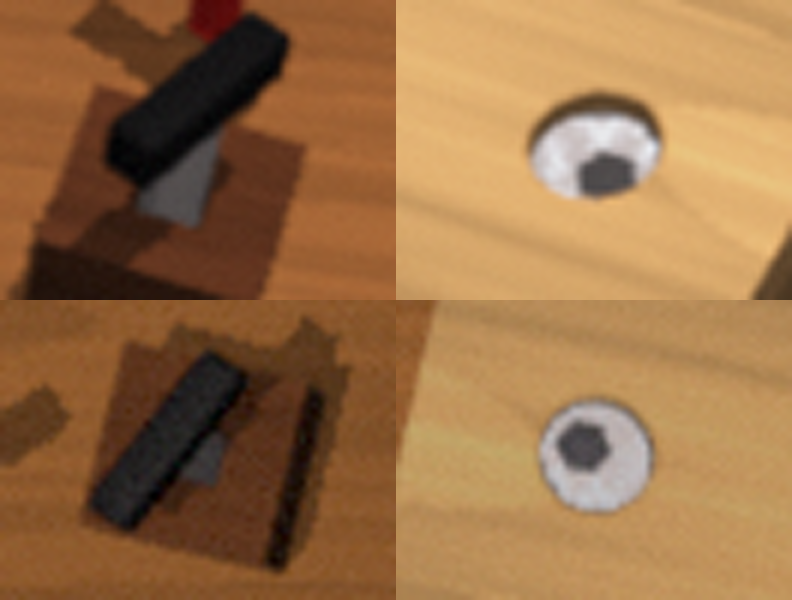

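The crop confirms the black tee in the block. It also shows the socket as a dark hexagon in the bolt's bright face: top about (368,215), hole centre about (370.5,216.8). Next I fit positions and yaws in both views.

```bash
cat > m.py <<'E'
from h import *
from scipy.optimize import minimize
import sys
SS=8
def render(c,P,box):   # hull of projected points, supersampled coverage in crop box
    x0,y0,x1,y1=box
    q=np.array([proj(c,p) for p in P])
    q=((q-[x0,y0]+.5)*SS-.5)*16
    m=np.zeros(((y1-y0)*SS,(x1-x0)*SS),np.uint8)
    cv2.fillConvexPoly(m,cv2.convexHull(q.round().astype(np.int32)),255,shift=4)
    return cv2.GaussianBlur(cv2.resize(m,(x1-x0,y1-y0),interpolation=cv2.INTER_AREA).astype(float)/255,(0,0),.5)
def avg(n,k=6):
    cs=[cam(n) for _ in range(k)]; c=cs[0]; c['a']=np.mean([x['img'].astype(float) for x in cs],0); return c
def crop(c,b): return c['a'][b[1]:b[3],b[0]:b[2]]
def hexp(x,y,z,th,af=.0182):
    r=af/np.sqrt(3); return [[x+r*np.cos(th+i*np.pi/3),y+r*np.sin(th+i*np.pi/3),z] for i in range(6)]
def bar(x,y,z,th,L=.07,W=.018,H=.02):
    u=np.array([np.cos(th),np.sin(th),0]);v=np.array([-u[1],u[0],0])
    return [np.array([x,y,z])+a*L/2*u+b*W/2*v+[0,0,e*H/2] for a in(1,-1) for b in(1,-1) for e in(1,-1)]
def fit(f,starts,st):
    best=min((minimize(f,s,method='Nelder-Mead',options=dict(initial_simplex=np.vstack([s]+[np.array(s)+np.eye(len(s))[i]*st[i] for i in range(len(s))]),xatol=1e-5,fatol=1e-6,maxiter=600)) for s in starts),key=lambda r:r.fun)
    return best.x,best.fun
E
cat > meas.py <<'E'
from m import *
t=avg('top');s=avg('scene')
def dark(c,b,lo,hi):  # soft mask 1=dark
    v=crop(c,b).max(2); return np.clip((hi-v)/(hi-lo),0,1)
# socket
bt=(361,207,382,227); g=crop(t,bt); v=g.max(2); print('levels',v.min(),v.max())
x0=at_z(t,(368.3,215.3),.05)
def levels(c,b,x,pts,w):
    m=render(c,pts,b); I=crop(c,b).mean(2)[w]; A=np.c_[m[w],np.ones(w.sum())]
    k,_,_,_=np.linalg.lstsq(A,I,rcond=None); return ((A@k-I)**2).mean()/ I.var()
c0=proj(t,[x0[0],x0[1],.05]); yy,xx=np.mgrid[bt[1]:bt[3],bt[0]:bt[2]]; w=np.hypot(xx-c0[0],yy-c0[1])<6
w&=np.hypot(xx-370.5,yy-216.8)<8.3
for th0 in np.radians([0,10,20,30,40,50]):
    r=fit(lambda p:levels(t,bt,p,hexp(p[0],p[1],.05,p[2]),w),[[x0[0],x0[1],th0]],[.002,.002,.1]); print('sock',r[0][:2],np.degrees(r[0][2])%60,r[1])
# hole mouth
def sat(g): return 1-g.min(2)/g.max(2)
for c,b in((t,(355,200,386,232)),(s,(245,248,286,288))):
    S=sat(crop(c,b)); m=(S<.27).astype(np.uint8); k=cv2.connectedComponentsWithStats(m); i=1+k[2][1:,4].argmax(); cc=k[3][i]+[b[0],b[1]]
    print('hole',cc,k[2][i],at_z(c,cc,.058))
# socket in scene
bs=(255,258,277,280)
v=crop(s,bs).max(2); m=(v<110).astype(np.uint8);k=cv2.connectedComponentsWithStats(m);i=1+k[2][1:,4].argmax();cc=k[3][i]+[bs[0],bs[1]];print('scene socket',cc,k[2][i],at_z(s,cc,.05))
# bar
obs=[]
for c,b,p in((t,(200,225,250,275),(223,248)),(s,(415,225,465,285),(440,246))):
    g=crop(c,b); m=((g.max(2)<60)&(g.max(2)-g.min(2)<18)).astype(np.uint8); k=cv2.connectedComponents(m)[1]; l=k[p[1]-b[1],p[0]-b[0]]; M=(k==l)&(l>0)
    cc=np.argwhere(M).mean(0)[::-1]+[b[0],b[1]]; print('bar',M.sum(),cc); obs.append((c,b,M.astype(float),cc))
P,e=tri(t,obs[0][3],s,obs[1][3]);print('tri bar',P,e)
cost=lambda p:sum(((render(c,bar(*p),b)-M)**2).sum()/M.sum() for c,b,M,_ in obs)
print('bar fit',fit(cost,[[P[0],P[1],P[2],a] for a in(-.9,-.6,-.3,.6)],[.005,.005,.005,.1]))
# riser
for c,q in((t,[(348,177),(471,203),(457,273),(332,244)]),):
    Q=np.array([at_z(c,p,.06)[:2] for p in q]); print('riser',Q.tolist(),np.degrees(np.arctan2(*(Q[0]-Q[1])[::-1]))-90,np.degrees(np.arctan2(*(Q[3]-Q[2])[::-1]))-90,[np.linalg.norm(Q[i]-Q[i-1]) for i in range(4)])
E
python3 meas.py
```

```text
levels 70.33333333333333 197.33333333333334
sock [ 0.57653523 -0.02394624] 19.598557975051158 0.029404334545410245
sock [ 0.57681813 -0.02355688] 22.389874034318083 0.01631700172041167
sock [ 0.57679036 -0.02359898] 17.889977344157725 0.019296847633190457
sock [ 0.57673933 -0.02361071] 23.327740310588148 0.01708811537258186
sock [ 0.57671289 -0.02363271] 23.22332536731874 0.017175820851472373
sock [ 0.57691525 -0.02349282] 47.551971245261136 0.06271953302924034
hole [369.86446886 216.46153846] [  6   8  19  18 273] [ 0.57213344 -0.02751404  0.058     ]
hole [264.8244898  268.04897959] [ 10  13  21  15 245] [ 0.57589202 -0.02698424  0.058     ]
scene socket [266.55813953 271.65116279] [ 8 11  8  6 43] [ 0.57765681 -0.02384968  0.05      ]
bar 316 [223.35443038 248.24367089]
bar 385 [438.85974026 246.94805195]
tri bar [0.49201327 0.28556444 0.09084465] 5.845633111351384e-05
bar fit (array([ 0.49163092,  0.2859331 ,  0.09054197, -0.59282744]), np.float64(0.3606898894021955))
riser [[0.6592742010939394, 0.021904782184265968], [0.6062604209851828, -0.24834502066760877], [0.4522447413894628, -0.21620009155682224], [0.5093126094132354, 0.054492311475132976]] -11.098545765869957 -11.904870253532266 [np.float64(0.15346148065457113), np.float64(0.27540046627211207), np.float64(0.15733444005960356), np.float64(0.27664258280314186)]
```

```bash
cat > go.py <<'E'
import sys,numpy as np
from scipy.spatial.transform import Rotation as Ro
from station import telemetry
# usage: go.py x y z yaw_deg [x y z yaw]...  -> delta from current pose
o=telemetry.get_obs(); w,x,y,z=o['tool_rot']; R=Ro.from_quat([x,y,z,w])
a=list(map(float,sys.argv[1:]))
X=R.as_matrix()[:,0]
print('t',round(o['t'],2),'pos',o['eef_pos'].round(4),'yaw',round(np.degrees(np.arctan2(X[1],X[0])),2),'zaxis',R.as_matrix()[:,2].round(4),'q1,7',o['q'][[0,6]].round(2),'F',o['contact_force'].round(1),'M',o['torque'].round(2),'g',round(o['gripper_width'],3),round(o['grasp_force'],1))
for i in range(0,len(a),4):
    Rt=Ro.from_euler('z',a[i+3],degrees=True)*Ro.from_euler('x',180,degrees=True)
    print('xyz',R.inv().apply(np.array(a[i:i+3])-o['eef_pos']).round(4),'rot',(R.inv()*Rt).as_rotvec(degrees=True).round(2))
E
python3 go.py .55 -.1 .25 80  .4916 .286 .17 146
```

```text
t 1.6 pos [ 0.2758 -0.6161  0.2313] yaw 24.11 zaxis [ 0. -0. -1.] q1,7 [ 1.04 -0.08] F [ 0.1 -0.5  0.9] M [-0.01  0.06 -0.01] g 0.997 0.0
xyz [ 0.4611 -0.3591 -0.0187] rot [  0.    -0.   -55.89]
xyz [ 0.5655 -0.7353  0.0613] rot [   0.     -0.   -121.89]
```

```bash
python3 -m crank '[{"delta_rot":[0,0,-55.9],"xyz":[0.461,-0.359,-0.019],"fingers":-1},{"delta_rot":[0,0,-55.9],"xyz":[0.461,-0.359,-0.019],"fingers":0},{"delta_rot":[0,0,-55.9],"xyz":[0.461,-0.359,-0.019],"fingers":0},{"delta_rot":[0,0,-55.9],"xyz":[0.461,-0.359,-0.019],"fingers":0},{"delta_rot":[0,0,-55.9],"xyz":[0.461,-0.359,-0.019],"fingers":0},{"delta_rot":[0,0,-55.9],"xyz":[0.461,-0.359,-0.019],"fingers":0},{"delta_rot":[0,0,-55.9],"xyz":[0.461,-0.359,-0.019],"fingers":0},{"delta_rot":[0,0,-55.9],"xyz":[0.461,-0.359,-0.019],"fingers":0},{"delta_rot":[0,0,-55.9],"xyz":[0.461,-0.359,-0.019],"fingers":0},{"delta_rot":[0,0,-55.9],"xyz":[0.461,-0.359,-0.019],"fingers":0}]' 60
python3 go.py .4916 .286 .17 146
```

```text
t: 2.6
eef_pos: [0.5109, -0.1731, 0.248]
tool_rot: [0.0, 0.766, 0.643, 0.0]
contact_force: [0.9, 0.2, 0.2]
gripper_width: 0.501
grasp_force: 0.0
t 2.6 pos [ 0.5109 -0.1731  0.248 ] yaw 79.98 zaxis [ 7.e-04 -5.e-04 -1.e+00] q1,7 [ 0.54 -0.07] F [0.9 0.2 0.2] M [-0.03 -0.08  0.  ] g 0.501 0.0
xyz [ 0.4488 -0.0989  0.0778] rot [ 3.000e-02  5.000e-02 -6.602e+01]
```

```bash
python3 -m crank '[{"delta_rot":[0,0,-66],"xyz":[0.449,-0.099,0.02],"fingers":0},{"delta_rot":[0,0,-66],"xyz":[0.449,-0.099,0.02],"fingers":0},{"delta_rot":[0,0,-66],"xyz":[0.449,-0.099,0.02],"fingers":0},{"delta_rot":[0,0,-66],"xyz":[0.449,-0.099,0.02],"fingers":0},{"delta_rot":[0,0,-66],"xyz":[0.449,-0.099,0.02],"fingers":0},{"delta_rot":[0,0,-66],"xyz":[0.449,-0.099,0.02],"fingers":0},{"delta_rot":[0,0,-66],"xyz":[0.449,-0.099,0.02],"fingers":0},{"delta_rot":[0,0,-66],"xyz":[0.449,-0.099,0.078],"fingers":0},{"delta_rot":[0,0,-66],"xyz":[0.449,-0.099,0.078],"fingers":0},{"delta_rot":[0,0,-66],"xyz":[0.449,-0.099,0.078],"fingers":0}]' 60
python3 go.py .4916 .286 .076 146
```

```text
t: 3.6
eef_pos: [0.4889, 0.2882, 0.168]
tool_rot: [-0.001, 0.291, 0.957, 0.0]
contact_force: [0.0, 0.2, 1.2]
gripper_width: 0.498
grasp_force: 0.0
t 3.6 pos [0.4889 0.2882 0.168 ] yaw 146.22 zaxis [-0.0017  0.0013 -1.    ] q1,7 [-0.07  0.01] F [0.  0.2 1.2] M [-0.07  0.01  0.  ] g 0.498 0.0
xyz [-0.0036 -0.0003  0.092 ] rot [ 0.01 -0.12  0.22]
```

```bash
python3 -m crank '[{"delta_rot":[0,0,0],"xyz":[-0.003,0,0.04],"fingers":0},{"delta_rot":[0,0,0],"xyz":[-0.003,0,0.065],"fingers":0},{"delta_rot":[0,0,0],"xyz":[-0.003,0,0.08],"fingers":0},{"delta_rot":[0,0,0],"xyz":[-0.003,0,0.093],"fingers":0},{"delta_rot":[0,0,0],"xyz":[-0.003,0,0.093],"fingers":0},{"delta_rot":[0,0,0],"xyz":[-0.003,0,0.093],"fingers":1},{"delta_rot":[0,0,0],"xyz":[-0.003,0,0.093],"fingers":1},{"delta_rot":[0,0,0],"xyz":[-0.003,0,0.093],"fingers":1},{"delta_rot":[0,0,0],"xyz":[-0.003,0,0.093],"fingers":1},{"delta_rot":[0,0,0],"xyz":[-0.003,0,0.093],"fingers":1}]' 40
python3 go.py .4916 .286 .076 146
python3 - <<'E'
from h import *
a,b=cam('scene')['img'],cam('top')['img']
cv2.imwrite('pics/g1.png',np.hstack([cv2.resize(a[215:305,390:510],(400,300)),cv2.resize(b[205:295,170:290],(400,300))])[:,:,::-1])
E
```

```text
t: 4.6
eef_pos: [0.494, 0.2835, 0.0779]
tool_rot: [0.001, 0.292, 0.956, 0.001]
contact_force: [-0.2, -0.6, 6.9]
gripper_width: 0.2
grasp_force: 41.1
t 4.6 pos [0.494  0.2835 0.0779] yaw 146.0 zaxis [ 0.0023  0.0011 -1.    ] q1,7 [-0.13 -0.07] F [-0.2 -0.6  6.9] M [-0.1   0.06 -0.02] g 0.2 41.1
xyz [0.0034 0.0007 0.0019] rot [ 0.12  0.07 -0.  ]
```

View pics/g1.png

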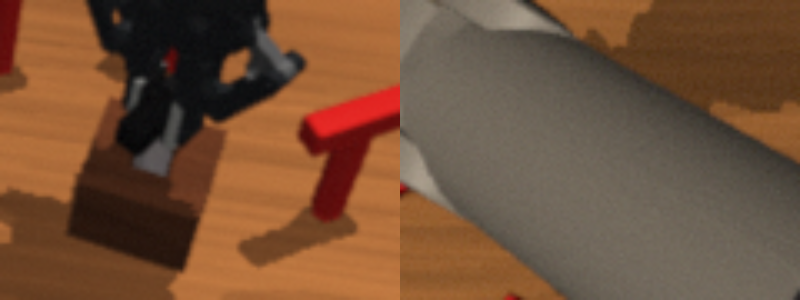

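```bash
python3 -m crank '[{"delta_rot":[0,0,0],"xyz":[0,0,-0.03],"fingers":1},{"delta_rot":[0,0,0],"xyz":[0,0,-0.06],"fingers":1},{"delta_rot":[0,0,0],"xyz":[0,0,-0.09],"fingers":1},{"delta_rot":[0,0,0],"xyz":[0,0,-0.11],"fingers":1},{"delta_rot":[0,0,0],"xyz":[0,0,-0.11],"fingers":1},{"delta_rot":[0,0,0],"xyz":[0,0,-0.11],"fingers":1}]' 60
python3 go.py .5797 -.0258 .188 142.5 .5797 -.0258 .148 142.5
```

```text
t: 5.3
eef_pos: [0.4929, 0.2824, 0.1861]
tool_rot: [0.0, 0.292, 0.956, -0.0]
contact_force: [-0.2, -0.2, -2.4]
gripper_width: 0.201
grasp_force: 59.9
t 5.3 pos [0.4929 0.2824 0.1861] yaw 145.99 zaxis [ 1.e-04 -6.e-04 -1.e+00] q1,7 [-0.05  0.04] F [-0.2 -0.2 -2.4] M [-0.03 -0.01  0.  ] g 0.201 59.9
xyz [-0.2443 -0.2069 -0.0017] rot [-0.03  0.02  3.49]
xyz [-0.2443 -0.2069  0.0383] rot [-0.03  0.02  3.49]
```

```bash
python3 -m crank '[{"delta_rot":[0,0,3.5],"xyz":[-0.244,-0.207,-0.002],"fingers":1},{"delta_rot":[0,0,3.5],"xyz":[-0.244,-0.207,-0.002],"fingers":1},{"delta_rot":[0,0,3.5],"xyz":[-0.244,-0.207,-0.002],"fingers":1},{"delta_rot":[0,0,3.5],"xyz":[-0.244,-0.207,-0.002],"fingers":1},{"delta_rot":[0,0,3.5],"xyz":[-0.244,-0.207,-0.002],"fingers":1},{"delta_rot":[0,0,3.5],"xyz":[-0.244,-0.207,-0.002],"fingers":1},{"delta_rot":[0,0,3.5],"xyz":[-0.244,-0.207,-0.002],"fingers":1},{"delta_rot":[0,0,3.5],"xyz":[-0.244,-0.207,0.038],"fingers":1},{"delta_rot":[0,0,3.5],"xyz":[-0.244,-0.207,0.038],"fingers":1},{"delta_rot":[0,0,3.5],"xyz":[-0.244,-0.207,0.038],"fingers":1}]' 60
python3 go.py .5797 -.0258 .148 142.5
python3 - <<'E'
from h import *
a,b=cam('scene')['img'],cam('top')['img']
cv2.imwrite('pics/g2.png',np.hstack([cv2.resize(a[200:290,205:325],(400,300),interpolation=cv2.INTER_CUBIC),cv2.resize(b[171:261,310:430],(400,300))])[:,:,::-1])
E
```

```text
t: 6.3
eef_pos: [0.5782, -0.0246, 0.1471]
tool_rot: [-0.002, 0.321, 0.947, -0.0]
contact_force: [0.8, 0.4, -0.8]
gripper_width: 0.199
grasp_force: 59.8
t 6.3 pos [ 0.5782 -0.0246  0.1471] yaw 142.57 zaxis [-4.2e-03  7.0e-04 -1.0e+00] q1,7 [0.42 0.55] F [ 0.8  0.4 -0.8] M [ 0.03 -0.05  0.03] g 0.199 59.8
xyz [-0.002  -0.     -0.0009] rot [-0.11 -0.21  0.07]
```

View pics/g2.png

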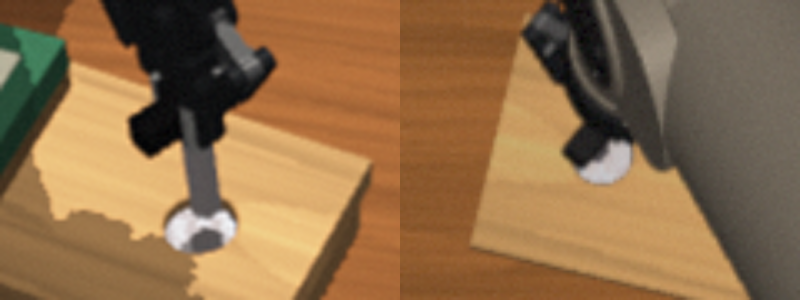

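```bash
python3 - <<'E'
from m import *
s=avg('scene',4); o=telemetry.get_obs(); print(o['eef_pos'])
b=(250,235,285,270)
for d in(0,.0034,.006):
  p=o['eef_pos'][:2]+d*np.array([-.793,.609]); print(d,p,proj(s,[*p,.0792]),proj(s,[*p,.115]))
g=crop(s,b)
for r in range(242,266,2):
    v=crop(s,b)[r-b[1]].mean(1); sat=1-g[r-b[1]].min(1)/g[r-b[1]].max(1); print(r,v.astype(int).tolist())
print('socket',proj(s,[.5768,-.0236,.05]))
E
```

```text
[ 0.58027464 -0.02460281  0.14964672]
0 [ 0.58027464 -0.02460281] [264.46151249 262.96615646] [262.7242493  250.42571668]
0.0034 [ 0.57757844 -0.02253221] [265.93716157 262.00189618] [264.24562284 249.45352419]
0.006 [ 0.57551664 -0.02094881] [267.06249747 261.26654742] [265.40573547 248.71218568]
242 [9, 8, 9, 6, 7, 14, 43, 88, 102, 75, 64, 75, 78, 58, 29, 14, 13, 15, 35, 93, 142, 170, 178, 179, 177, 174, 169, 164, 161, 159, 157, 157, 158, 159, 159]
244 [7, 8, 16, 44, 98, 137, 169, 180, 175, 130, 84, 76, 78, 79, 65, 47, 51, 70, 96, 155, 175, 173, 171, 169, 170, 172, 174, 175, 177, 176, 177, 174, 169, 164, 161]
246 [54, 101, 150, 175, 182, 182, 181, 182, 182, 144, 98, 84, 84, 85, 84, 84, 83, 82, 89, 147, 176, 177, 176, 175, 174, 174, 172, 171, 171, 169, 169, 172, 172, 176, 176]
248 [177, 177, 177, 175, 175, 174, 175, 177, 178, 152, 106, 84, 86, 86, 85, 84, 83, 83, 86, 126, 167, 178, 179, 177, 177, 176, 176, 176, 175, 174, 174, 172, 172, 170, 169]
250 [180, 179, 178, 178, 177, 176, 175, 176, 175, 164, 120, 88, 84, 86, 85, 84, 84, 83, 84, 114, 163, 179, 179, 177, 176, 176, 176, 176, 17
[... 560 characters left out ...]
6, 184, 183, 181, 180, 178, 178, 178, 177, 171, 128, 88, 85, 85, 86, 84, 84, 83, 85, 111, 156, 175, 176, 176, 175, 174, 173, 171, 171, 169, 169, 169, 168, 167]
260 [180, 180, 182, 183, 183, 185, 184, 171, 141, 113, 90, 79, 82, 85, 85, 85, 85, 84, 83, 83, 82, 83, 90, 123, 158, 175, 179, 180, 179, 180, 180, 178, 174, 175, 175]
262 [175, 176, 178, 179, 177, 163, 129, 88, 72, 81, 114, 126, 103, 85, 84, 84, 84, 83, 83, 82, 90, 93, 86, 72, 90, 145, 180, 187, 186, 186, 185, 187, 188, 189, 189]
264 [177, 176, 176, 172, 143, 95, 82, 123, 184, 204, 208, 207, 170, 120, 101, 97, 91, 90, 114, 154, 186, 215, 229, 178, 100, 96, 156, 184, 189, 188, 188, 187, 187, 186, 185]
socket [266.80499339 271.31520926]
```

```bash
python3 go.py .5806 -.0265 .124 142.5
```

```text
t 6.6 pos [ 0.5803 -0.0246  0.1496] yaw 142.56 zaxis [ 1.8e-03 -2.0e-04 -1.0e+00] q1,7 [0.42 0.55] F [-0.4  0.2 -1.8] M [-0.02 -0.06 -0.04] g 0.198 59.8
xyz [-0.0014 -0.0013  0.0256] rot [0.05 0.09 0.06]
```

```bash
python3 -m crank '[{"delta_rot":[0,0,0],"xyz":[-0.0014,0.0013,0.01],"fingers":1},{"delta_rot":[0,0,0],"xyz":[-0.0014,-0.0013,0.02],"fingers":1},{"delta_rot":[0,0,0],"xyz":[-0.0014,-0.0013,0.025],"fingers":1},{"delta_rot":[0,0,0],"xyz":[-0.0014,-0.0013,0.025],"fingers":1},{"delta_rot":[0,0,0],"xyz":[-0.0014,-0.0013,0.025],"fingers":1},{"delta_rot":[0,0,0],"xyz":[-0.0014,-0.0013,0.025],"fingers":1}]' 60
python3 go.py .5806 -.0265 .118 142.5
```

```text
t: 7.2
eef_pos: [0.5803, -0.0269, 0.1238]
tool_rot: [0.0, 0.321, 0.947, 0.0]
contact_force: [0.3, 0.5, -1.7]
gripper_width: 0.202
grasp_force: 59.9
t 7.2 pos [ 0.5803 -0.0269  0.1238] yaw 142.51 zaxis [ 5.e-04  1.e-04 -1.e+00] q1,7 [0.41 0.53] F [ 0.3  0.5 -1.7] M [ 0.02  0.01 -0.  ] g 0.202 59.9
xyz [-0.      0.0005  0.0058] rot [0.02 0.02 0.01]
```

Now going down in 2 mm steps, watching the force.

```bash
for i in 1; do python3 -m crank '[{"delta_rot":[0,0,0],"xyz":[0,0.0004,0.002],"fingers":1},{"delta_rot":[0,0,0],"xyz":[0,0.0004,0.004],"fingers":1},{"delta_rot":[0,0,0],"xyz":[0,0.0004,0.005],"fingers":1},{"delta_rot":[0,0,0],"xyz":[0,0.0004,0.005],"fingers":1}]' 60; done; python3 -m crank '[{"delta_rot":[0,0,0],"xyz":[0,0,0.001],"fingers":1},{"delta_rot":[0,0,0],"xyz":[0,0,0.002],"fingers":1},{"delta_rot":[0,0,0],"xyz":[0,0,0.002],"fingers":1}]'; python3 go.py .5806 -.0265 .118 142.5
```

```text
t: 7.6
eef_pos: [0.5801, -0.0268, 0.1183]
tool_rot: [-0.0, 0.321, 0.947, -0.0]
contact_force: [-0.6, 1.0, -1.6]
gripper_width: 0.194
grasp_force: 59.9
t: 7.9
eef_pos: [0.5801, -0.0267, 0.1164]
tool_rot: [-0.0, 0.321, 0.947, -0.0]
contact_force: [-0.5, -0.3, -2.0]
gripper_width: 0.197
grasp_force: 59.9
t 7.9 pos [ 0.5801 -0.0267  0.1164] yaw 142.51 zaxis [-2.e-04  0.e+00 -1.e+00] q1,7 [0.41 0.52] F [-0.5 -0.3 -2. ] M [0.05 0.02 0.  ] g 0.197 59.9
xyz [-0.0002  0.0005 -0.0016] rot [-0.01 -0.01  0.01]
```

```bash
python3 -m crank '[{"delta_rot":[0,0,0],"xyz":[0,0,0.001],"fingers":1},{"delta_rot":[0,0,0],"xyz":[0,0,0.002],"fingers":1},{"delta_rot":[0,0,0],"xyz":[0,0,0.002],"fingers":1}]'; python3 go.py .5806 -.0265 .118 142.5;  python3 -m crank '[{"delta_rot":[0,0,0],"xyz":[0,0,0.001],"fingers":1},{"delta_rot":[0,0,0],"xyz":[0,0,0.001],"fingers":1}]'; python3 go.py .5806 -.0265 .118 142.5
```

```text
t: 8.2
eef_pos: [0.5799, -0.0267, 0.1144]
tool_rot: [-0.0, 0.321, 0.947, -0.0]
contact_force: [-0.5, 0.2, -0.5]
gripper_width: 0.2
grasp_force: 60.0
t 8.2 pos [ 0.5799 -0.0267  0.1144] yaw 142.51 zaxis [-7.e-04 -0.e+00 -1.e+00] q1,7 [0.41 0.52] F [-0.5  0.2 -0.5] M [ 0.1   0.42 -0.01] g 0.2 60.0
xyz [-0.0004  0.0006 -0.0036] rot [-0.02 -0.03  0.01]
t: 8.4
eef_pos: [0.5798, -0.0267, 0.1133]
tool_rot: [-0.0, 0.321, 0.947, -0.0]
contact_force: [-1.9, 0.8, -2.1]
gripper_width: 0.203
grasp_force: 59.8
t 8.4 pos [ 0.5798 -0.0267  0.1133] yaw 142.52 zaxis [-9.e-04 -0.e+00 -1.e+00] q1,7 [0.4  0.52] F [-1.9  0.8 -2.1] M [ 0.12  0.5  -0.  ] g 0.203 59.8
xyz [-0.0005  0.0006 -0.0047] rot [-0.03 -0.04  0.02]
```

```bash
python3 -m crank '[{"delta_rot":[0,0,0],"xyz":[0.0004,-0.0003,0.001],"fingers":1},{"delta_rot":[0,0,0],"xyz":[0.0004,-0.0003,0.002],"fingers":1},{"delta_rot":[0,0,0],"xyz":[0.0004,-0.0003,0.002],"fingers":1}]'; python3 go.py .5806 -.0265 .118 142.5;  python3 -m crank '[{"delta_rot":[0,0,0],"xyz":[0,0,0.001],"fingers":1},{"delta_rot":[0,0,0],"xyz":[0,0,0.002],"fingers":1},{"delta_rot":[0,0,0],"xyz":[0,0,0.002],"fingers":1}]'; python3 go.py .5806 -.0265 .118 142.5
```

```text
t: 8.7
eef_pos: [0.5796, -0.0268, 0.1113]
tool_rot: [-0.0, 0.321, 0.947, -0.0]
contact_force: [-1.3, 0.7, -1.9]
gripper_width: 0.202
grasp_force: 59.9
t 8.7 pos [ 0.5796 -0.0268  0.1113] yaw 142.51 zaxis [-3.e-04  0.e+00 -1.e+00] q1,7 [0.4  0.52] F [-1.3  0.7 -1.9] M [ 0.08  0.43 -0.02] g 0.202 59.9
xyz [-0.0006  0.0008 -0.0067] rot [-0.01 -0.02  0.01]
t: 9.0
eef_pos: [0.5796, -0.0267, 0.1094]
tool_rot: [-0.0, 0.321, 0.947, -0.0]
contact_force: [-1.0, 0.5, -1.7]
gripper_width: 0.194
grasp_force: 59.9
t 9.0 pos [ 0.5796 -0.0267  0.1094] yaw 142.51 zaxis [-3.e-04  0.e+00 -1.e+00] q1,7 [0.4  0.52] F [-1.   0.5 -1.7] M [0.12 0.48 0.03] g 0.194 59.9
xyz [-0.0007  0.0008 -0.0086] rot [-0.01 -0.02  0.01]
```

```bash
python3 -m crank '[{"delta_rot":[0,0,0],"xyz":[0.0004,-0.0003,0.002],"fingers":1},{"delta_rot":[0,0,0],"xyz":[0.0004,-0.0003,0.004],"fingers":1},{"delta_rot":[0,0,0],"xyz":[0.0004,-0.0003,0.005],"fingers":1},{"delta_rot":[0,0,0],"xyz":[0.0004,-0.0003,0.005],"fingers":1}]'; python3 go.py .5806 -.0265 .118 142.5;  python3 -m crank '[{"delta_rot":[0,0,0],"xyz":[0,0,0.002],"fingers":1},{"delta_rot":[0,0,0],"xyz":[0,0,0.004],"fingers":1},{"delta_rot":[0,0,0],"xyz":[0,0,0.005],"fingers":1},{"delta_rot":[0,0,0],"xyz":[0,0,0.005],"fingers":1}]'; python3 go.py .5806 -.0265 .118 142.5
```

```text
t: 9.4
eef_pos: [0.5793, -0.0268, 0.1044]
tool_rot: [0.0, 0.321, 0.947, 0.0]
contact_force: [-1.1, 0.3, -2.1]
gripper_width: 0.202
grasp_force: 59.8
t 9.4 pos [ 0.5793 -0.0268  0.1044] yaw 142.51 zaxis [ 1.e-04 -0.e+00 -1.e+00] q1,7 [0.4  0.51] F [-1.1  0.3 -2.1] M [ 0.01  0.23 -0.08] g 0.202 59.8
xyz [-0.0008  0.001  -0.0136] rot [0.   0.   0.01]
t: 9.8
eef_pos: [0.5793, -0.0267, 0.0994]
tool_rot: [-0.0, 0.321, 0.947, 0.0]
contact_force: [-0.7, -0.3, -2.6]
gripper_width: 0.197
grasp_force: 59.8
t 9.8 pos [ 0.5793 -0.0267  0.0994] yaw 142.51 zaxis [ 0.e+00  1.e-04 -1.e+00] q1,7 [0.4  0.51] F [-0.7 -0.3 -2.6] M [0.06 0.16 0.  ] g 0.197 59.8
xyz [-0.0009  0.001  -0.0186] rot [ 0.   -0.    0.01]
```

```bash
python3 -m crank '[{"delta_rot":[0,0,0],"xyz":[0,0,0.001],"fingers":1},{"delta_rot":[0,0,0],"xyz":[0,0,0.002],"fingers":1},{"delta_rot":[0,0,0],"xyz":[0,0,0.003],"fingers":1},{"delta_rot":[0,0,0],"xyz":[0,0,0.003],"fingers":1}]'; python3 -m crank '[{"delta_rot":[0,0,0],"xyz":[0,0,0.0005],"fingers":1},{"delta_rot":[0,0,0],"xyz":[0,0,0.001],"fingers":1},{"delta_rot":[0,0,0],"xyz":[0,0,0.001],"fingers":1}]'; python3 go.py
```

```text
t: 10.2
eef_pos: [0.5793, -0.0267, 0.0964]
tool_rot: [0.0, 0.321, 0.947, 0.0]
contact_force: [-0.6, 0.2, -1.5]
gripper_width: 0.198
grasp_force: 59.9
t: 10.5
eef_pos: [0.5794, -0.0267, 0.0959]
tool_rot: [0.0, 0.321, 0.947, -0.0]
contact_force: [-1.3, 0.2, 2.6]
gripper_width: 0.2
grasp_force: 60.5
t 10.5 pos [ 0.5794 -0.0267  0.0959] yaw 142.51 zaxis [ 4.e-04 -2.e-04 -1.e+00] q1,7 [0.39 0.5 ] F [-1.3  0.2  2.6] M [0.   0.54 0.02] g 0.2 60.5
```

```bash
python3 -m crank '[{"delta_rot":[0,0,0],"xyz":[0,0,-0.0005],"fingers":0.2},{"delta_rot":[0,0,0],"xyz":[0,0,-0.0005],"fingers":0.2},{"delta_rot":[0,0,0],"xyz":[0,0,-0.0005],"fingers":0.2},{"delta_rot":[0,0,0],"xyz":[0.0037,0,-0.0005],"fingers":0.2},{"delta_rot":[0,0,0],"xyz":[0.0037,0,-0.0005],"fingers":0.2},{"delta_rot":[0,0,0],"xyz":[0.0037,0,-0.0005],"fingers":0.2}]' 40
python3 go.py
python3 - <<'E'
from h import *
a,b=cam('scene')['img'],cam('top')['img']
cv2.imwrite('pics/g3.png',np.hstack([cv2.resize(a[200:290,205:325],(400,300),interpolation=cv2.INTER_CUBIC),cv2.resize(b[171:261,310:430],(400,300))])[:,:,::-1])
E
```

```text
t: 11.1
eef_pos: [0.5762, -0.0243, 0.0961]
tool_rot: [0.0, 0.321, 0.947, -0.0]
contact_force: [-0.2, 0.1, -1.0]
gripper_width: 0.404
grasp_force: 0.0
t 11.1 pos [ 0.5762 -0.0243  0.0961] yaw 142.53 zaxis [ 1.e-04 -0.e+00 -1.e+00] q1,7 [0.39 0.5 ] F [-0.2  0.1 -1. ] M [ 0.06  0.03 -0.02] g 0.404 0.0
```

View pics/g3.png

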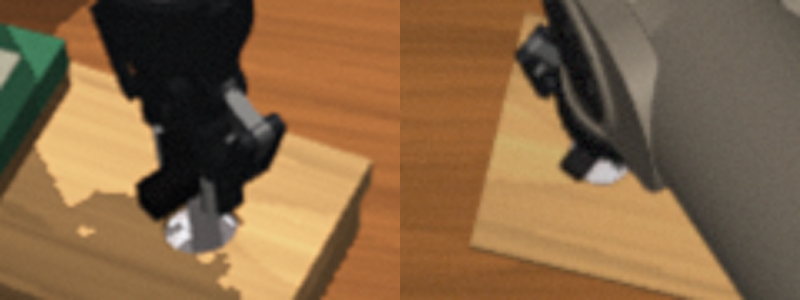

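The key stands seated: shank in the socket, tip hidden in the bolt at crop (205,245), fingers open around the bar. Next: close and start turning.

```bash
python3 -m crank '[{"delta_rot":[0,0,0],"xyz":[0,0,0],"fingers":1},{"delta_rot":[0,0,0],"xyz":[0,0,0],"fingers":1},{"delta_rot":[0,0,0],"xyz":[0,0,0],"fingers":1},{"delta_rot":[0,0,0],"xyz":[0,0,0],"fingers":1},{"delta_rot":[0,0,5],"xyz":[0,0,0],"fingers":1},{"delta_rot":[0,0,10],"xyz":[0,0,0],"fingers":1},{"delta_rot":[0,0,15],"xyz":[0,0,0],"fingers":1},{"delta_rot":[0,0,20],"xyz":[0,0,0],"fingers":1},{"delta_rot":[0,0,20],"xyz":[0,0,0],"fingers":1}]' 50; python3 go.py
```

```text
t: 12.1
eef_pos: [0.5763, -0.0242, 0.0962]
tool_rot: [0.0, 0.481, 0.877, -0.0]
contact_force: [0.2, -0.2, 1.6]
gripper_width: 0.203
grasp_force: 50.3
t 12.1 pos [ 0.5763 -0.0242  0.0962] yaw 122.49 zaxis [ 2.e-04 -2.e-04 -1.e+00] q1,7 [0.33 0.2 ] F [ 0.2 -0.2  1.6] M [0.12 0.15 0.03] g 0.203 50.3
```

```bash
python3 -m crank '[{"delta_rot":[0,0,7],"xyz":[0,0,0],"fingers":1},{"delta_rot":[0,0,14],"xyz":[0,0,0],"fingers":1},{"delta_rot":[0,0,21],"xyz":[0,0,0],"fingers":1},{"delta_rot":[0,0,28],"xyz":[0,0,0],"fingers":1},{"delta_rot":[0,0,35],"xyz":[0,0,0],"fingers":1},{"delta_rot":[0,0,42],"xyz":[0,0,0],"fingers":1},{"delta_rot":[0,0,49],"xyz":[0,0,0],"fingers":1},{"delta_rot":[0,0,56],"xyz":[0,0,0],"fingers":1},{"delta_rot":[0,0,63],"xyz":[0,0,0],"fingers":1},{"delta_rot":[0,0,70],"xyz":[0,0,0],"fingers":1}]'; python3 go.py; python3 -m crank '[{"delta_rot":[0,0,0],"xyz":[0,0,0],"fingers":1}]';python3 go.py
```

```text
t: 13.1
eef_pos: [0.5772, -0.0242, 0.0962]
tool_rot: [0.0, 0.897, 0.442, 0.001]
contact_force: [1.6, 0.3, 0.3]
gripper_width: 0.201
grasp_force: 49.9
t 13.1 pos [ 0.5772 -0.0242  0.0962] yaw 52.41 zaxis [ 1.8e-03  2.0e-04 -1.0e+00] q1,7 [ 0.11 -0.86] F [1.6 0.3 0.3] M [ 0.05 -0.48  0.12] g 0.201 49.9
t: 13.2
eef_pos: [0.5771, -0.0243, 0.0962]
tool_rot: [0.0, 0.897, 0.443, 0.001]
contact_force: [2.9, 0.3, -0.4]
gripper_width: 0.2
grasp_force: 50.0
t 13.2 pos [ 0.5771 -0.0243  0.0962] yaw 52.59 zaxis [ 1.6e-03 -1.0e-04 -1.0e+00] q1,7 [ 0.11 -0.85] F [ 2.9  0.3 -0.4] M [ 0.15 -0.58 -0.05] g 0.2 50.0
```

```bash
python3 -m crank '[{"delta_rot":[0,0,0],"xyz":[0,0,0],"fingers":0.1},{"delta_rot":[0,0,0],"xyz":[0,0,0],"fingers":0.1},{"delta_rot":[0,0,0],"xyz":[0,0,0],"fingers":0.1},{"delta_rot":[0,0,0],"xyz":[0,0,0],"fingers":0.1},{"delta_rot":[0,0,0],"xyz":[0,0,-0.02],"fingers":0.1},{"delta_rot":[0,0,0],"xyz":[0,0,-0.045],"fingers":0.1},{"delta_rot":[0,0,0],"xyz":[0,0,-0.06],"fingers":0.1},{"delta_rot":[0,0,0],"xyz":[0,0,-0.06],"fingers":0.1},{"delta_rot":[0,0,0],"xyz":[0,0,-0.06],"fingers":0.1}]'; python3 go.py; python3 -m crank '[{"delta_rot":[0,0,-80],"xyz":[0,0,0],"fingers":0.1},{"delta_rot":[0,0,-80],"xyz":[0,0,0],"fingers":0.1},{"delta_rot":[0,0,-80],"xyz":[0,0,0],"fingers":0.1},{"delta_rot":[0,0,-80],"xyz":[0,0,0],"fingers":0.1},{"delta_rot":[0,0,-80],"xyz":[0,0,0],"fingers":0.1},{"delta_rot":[0,0,-80],"xyz":[0,0,0],"fingers":0.1},{"delta_rot":[0,0,-80],"xyz":[0,0,0],"fingers":0.1},{"delta_rot":[0,0,-80],"xyz":[0,0,0],"fingers":0.1},{"delta_rot":[0,0,-80],"xyz":[0,0,0],"fingers":0.1},{"delta_rot":[0,0,-80],"xyz":[0,0,0],"fingers":0.1}]'; python3 go.py
python3 - <<'E'
from h import *
a,b=cam('scene')['img'],cam('top')['img']
cv2.imwrite('pics/g4.png',np.hstack([cv2.resize(a[200:290,205:325],(400,300),interpolation=cv2.INTER_CUBIC),cv2.resize(b[171:261,310:430],(400,300))])[:,:,::-1])
E
```

```text
t: 14.1
eef_pos: [0.576, -0.0246, 0.1557]
tool_rot: [0.0, 0.897, 0.442, -0.0]
contact_force: [-0.3, -0.3, -0.5]
gripper_width: 0.446
grasp_force: 0.0
t 14.1 pos [ 0.576  -0.0246  0.1557] yaw 52.52 zaxis [-1.e-04 -1.e-04 -1.e+00] q1,7 [ 0.12 -0.83] F [-0.3 -0.3 -0.5] M [ 0.03 -0.03  0.  ] g 0.446 0.0
t: 15.1
eef_pos: [0.5753, -0.0245, 0.1544]
tool_rot: [-0.001, 0.4, 0.916, -0.0]
contact_force: [0.6, -0.2, -0.1]
gripper_width: 0.452
grasp_force: 0.0
t 15.1 pos [ 0.5753 -0.0245  0.1544] yaw 132.79 zaxis [-2.6e-03  6.0e-04 -1.0e+00] q1,7 [0.36 0.43] F [ 0.6 -0.2 -0.1] M [-0.02  0.04  0.01] g 0.452 0.0
```

View pics/g4.png

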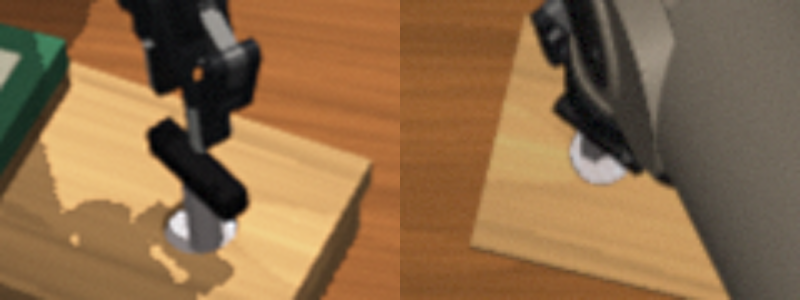

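Key stands seated; its bar now runs from crop (165,135) to (235,200), a quarter turn from before. Turning on to the half-turn-equivalent grip.

```bash
python3 -m crank '[{"delta_rot":[0,0,-85],"xyz":[0,0,0],"fingers":0.1},{"delta_rot":[0,0,-85],"xyz":[0,0,0],"fingers":0.1},{"delta_rot":[0,0,-85],"xyz":[0,0,0],"fingers":0.1},{"delta_rot":[0,0,-85],"xyz":[0,0,0],"fingers":0.1},{"delta_rot":[0,0,-85],"xyz":[0,0,0],"fingers":0.1},{"delta_rot":[0,0,-85],"xyz":[0,0,0],"fingers":0.1},{"delta_rot":[0,0,-85],"xyz":[0,0,0],"fingers":0.1},{"delta_rot":[0,0,-85],"xyz":[0,0,0],"fingers":0.1},{"delta_rot":[0,0,-85],"xyz":[0,0,0],"fingers":0.1},{"delta_rot":[0,0,-85],"xyz":[0,0,0],"fingers":0.1}]'; python3 -m crank '[{"delta_rot":[0,0,-14.5],"xyz":[0,0,0],"fingers":0.1},{"delta_rot":[0,0,-14.5],"xyz":[0,0,0],"fingers":0.1},{"delta_rot":[0,0,-14.5],"xyz":[0,0,0],"fingers":0.1},{"delta_rot":[0,0,-14.5],"xyz":[0,0,0],"fingers":0.1}]'; python3 go.py .5768 -.0242 .0965 232.5
```

```text
t: 16.2
eef_pos: [0.5757, -0.0245, 0.1551]
tool_rot: [-0.001, -0.324, 0.946, 0.0]
contact_force: [-0.8, 1.2, 0.3]
gripper_width: 0.453
grasp_force: 0.0
t: 16.6
eef_pos: [0.5759, -0.0245, 0.1554]
tool_rot: [-0.0, -0.437, 0.9, 0.0]
contact_force: [0.0, 0.9, 0.8]
gripper_width: 0.451
grasp_force: 0.0
t 16.6 pos [ 0.5759 -0.0245  0.1554] yaw -128.2 zaxis [-1.1e-03  4.0e-04 -1.0e+00] q1,7 [0.63 1.96] F [0.  0.9 0.8] M [-0.02  0.03 -0.  ] g 0.451 0.0
xyz [-0.0008 -0.0006  0.0589] rot [ 0.06 -0.02 -0.7 ]
```

Go down, grip, then turn.

```bash
python3 -m crank '[{"delta_rot":[0,0,-0.7],"xyz":[-0.0008,-0.0006,0.02],"fingers":0.1},{"delta_rot":[0,0,-0.7],"xyz":[-0.0008,-0.0006,0.04],"fingers":0.1},{"delta_rot":[0,0,-0.7],"xyz":[-0.0008,-0.0006,0.055],"fingers":0.1},{"delta_rot":[0,0,-0.7],"xyz":[-0.0008,-0.0006,0.059],"fingers":0.1},{"delta_rot":[0,0,-0.7],"xyz":[-0.0008,-0.0006,0.059],"fingers":0.1},{"delta_rot":[0,0,-0.7],"xyz":[-0.0008,-0.0006,0.059],"fingers":1},{"delta_rot":[0,0,-0.7],"xyz":[-0.0008,-0.0006,0.059],"fingers":1},{"delta_rot":[0,0,-0.7],"xyz":[-0.0008,-0.0006,0.059],"fingers":1},{"delta_rot":[0,0,-0.7],"xyz":[-0.0008,-0.0006,0.059],"fingers":1}]'; python3 go.py;python3 -m crank '[{"delta_rot":[0,0,8],"xyz":[0,0,0],"fingers":1},{"delta_rot":[0,0,16],"xyz":[0,0,0],"fingers":1},{"delta_rot":[0,0,24],"xyz":[0,0,0],"fingers":1},{"delta_rot":[0,0,32],"xyz":[0,0,0],"fingers":1},{"delta_rot":[0,0,40],"xyz":[0,0,0],"fingers":1},{"delta_rot":[0,0,48],"xyz":[0,0,0],"fingers":1},{"delta_rot":[0,0,56],"xyz":[0,0,0],"fingers":1},{"delta_rot":[0,0,64],"xyz":[0,0,0],"fingers":1},{"delta_rot":[0,0,72],"xyz":[0,0,0],"fingers":1},{"delta_rot":[0,0,80],"xyz":[0,0,0],"fingers":1}]'; python3 go.py
```

```text
t: 17.5
eef_pos: [0.5778, -0.0239, 0.0979]
tool_rot: [0.001, -0.444, 0.896, -0.0]
contact_force: [-0.7, 0.5, 3.8]
gripper_width: 0.205
grasp_force: 51.4
t 17.5 pos [ 0.5778 -0.0239  0.0979] yaw -127.29 zaxis [ 1.5e-03  1.0e-04 -1.0e+00] q1,7 [0.58 1.91] F [-0.7  0.5  3.8] M [ 0.19  0.22 -0.  ] g 0.205 51.4
t: 18.5
eef_pos: [0.578, -0.0254, 0.0979]
tool_rot: [0.001, 0.239, 0.971, -0.001]
contact_force: [0.6, -3.1, 4.0]
gripper_width: 0.197
grasp_force: 51.3
t 18.5 pos [ 0.578  -0.0254  0.0979] yaw 152.36 zaxis [ 0.0016 -0.0017 -1.    ] q1,7 [0.36 0.7 ] F [ 0.6 -3.1  4. ] M [-0.7   0.1   0.15] g 0.197 51.3
```

```bash
python3 -m crank '[{"delta_rot":[0,0,0],"xyz":[0,0,0],"fingers":0.2},{"delta_rot":[0,0,0],"xyz":[0,0,0],"fingers":0.2},{"delta_rot":[0,0,0],"xyz":[0,0,0],"fingers":0.2},{"delta_rot":[0,0,0],"xyz":[0,0,0],"fingers":0.2},{"delta_rot":[0,0,0],"xyz":[0,0,0],"fingers":1},{"delta_rot":[0,0,0],"xyz":[0,0,0],"fingers":1},{"delta_rot":[0,0,0],"xyz":[0,0,0],"fingers":1},{"delta_rot":[0,0,0],"xyz":[0,0,0],"fingers":1}]'; python3 go.py;python3 -m crank '[{"delta_rot":[0,0,6],"xyz":[0,0,0],"fingers":1},{"delta_rot":[0,0,12],"xyz":[0,0,0],"fingers":1},{"delta_rot":[0,0,18],"xyz":[0,0,0],"fingers":1},{"delta_rot":[0,0,24],"xyz":[0,0,0],"fingers":1},{"delta_rot":[0,0,30],"xyz":[0,0,0],"fingers":1}]'; python3 go.py;python3 -m crank '[{"delta_rot":[0,0,0],"xyz":[0,0,0],"fingers":1}]'; python3 go.py
```

```text
t: 19.3
eef_pos: [0.5771, -0.0245, 0.0971]
tool_rot: [-0.0, 0.236, 0.972, -0.0]
contact_force: [-1.2, -1.6, 2.2]
gripper_width: 0.2
grasp_force: 50.2
t 19.3 pos [ 0.5771 -0.0245  0.0971] yaw 152.71 zaxis [-3.e-04 -4.e-04 -1.e+00] q1,7 [0.36 0.7 ] F [-1.2 -1.6  2.2] M [-0.3   0.35  0.02] g 0.2 50.2
t: 19.8
eef_pos: [0.5772, -0.0245, 0.0971]
tool_rot: [0.0, 0.481, 0.877, -0.0]
contact_force: [-0.4, -2.0, 1.0]
gripper_width: 0.201
grasp_force: 50.1
t 19.8 pos [ 0.5772 -0.0245  0.0971] yaw 122.48 zaxis [ 0.e+00 -5.e-04 -1.e+00] q1,7 [0.27 0.25] F [-0.4 -2.   1. ] M [-0.39  0.16  0.14] g 0.201 50.1
t: 19.9
eef_pos: [0.5772, -0.0245, 0.0971]
tool_rot: [0.0, 0.48, 0.877, -0.0]
contact_force: [-0.9, -2.2, 1.8]
gripper_width: 0.201
grasp_force: 50.1
t 19.9 pos [ 0.5772 -0.0245  0.0971] yaw 122.66 zaxis [-1.e-04 -8.e-04 -1.e+00] q1,7 [0.27 0.25] F [-0.9 -2.2  1.8] M [-0.37  0.28 -0.01] g 0.201 50.1
```

```bash
f(){ python3 - <<'E'
from station import telemetry as t
o=t.get_obs();w,x,y,z=o['tool_rot'];import math
print(o['t'],'yaw',round(math.degrees(2*math.atan2(y,x)),2),'Mz',round(o['torque'][2],3),o['contact_force'].round(1))
E
}
s(){ :; }
python3 -m crank '[{"delta_rot":[0,0,1.5],"xyz":[0,0,0],"fingers":1},{"delta_rot":[0,0,3],"xyz":[0,0,0],"fingers":1}]'>/dev/null; f
python3 -m crank '[{"delta_rot":[0,0,1.5],"xyz":[0,0,0],"fingers":1},{"delta_rot":[0,0,3],"xyz":[0,0,0],"fingers":1}]'>/dev/null; f
python3 -m crank '[{"delta_rot":[0,0,1],"xyz":[0,0,0],"fingers":1},{"delta_rot":[0,0,2],"xyz":[0,0,0],"fingers":1}]'>/dev/null; f
python3 -m crank '[{"delta_rot":[0,0,1],"xyz":[0,0,0],"fingers":1},{"delta_rot":[0,0,2],"xyz":[0,0,0],"fingers":1}]'>/dev/null; f
```

```text
20.1 yaw 119.69 Mz 0.153 [-0.8 -2.3  1.6]
20.3 yaw 116.61 Mz 0.139 [-1.8 -2.6  2. ]
20.5 yaw 114.63 Mz 0.124 [-1.3 -3.3  1.9]
20.7 yaw 112.62 Mz 0.075 [-1.5 -2.8  3.2]
```

```bash
f(){ python3 - <<'E'
from station import telemetry as t
o=t.get_obs();w,x,y,z=o['tool_rot'];import math
print(o['t'],'yaw',round(math.degrees(2*math.atan2(y,x)),2),'Mz',round(o['torque'][2],3),o['contact_force'].round(1))
E
}
python3 -m crank '[{"delta_rot":[0,0,1],"xyz":[0,0,0],"fingers":1},{"delta_rot":[0,0,2],"xyz":[0,0,0],"fingers":1}]'>/dev/null; f
python3 -m crank '[{"delta_rot":[0,0,1],"xyz":[0,0,0],"fingers":1},{"delta_rot":[0,0,2],"xyz":[0,0,0],"fingers":1}]'>/dev/null; f
python3 -m crank '[{"delta_rot":[0,0,1],"xyz":[0,0,0],"fingers":1},{"delta_rot":[0,0,2],"xyz":[0,0,0],"fingers":1}]'>/dev/null; f
```

```text
20.9 yaw 110.62 Mz 0.088 [-1.8 -3.6  2.7]
21.1 yaw 108.62 Mz 0.07 [-1.5 -4.1  2.2]
21.3 yaw 106.63 Mz 0.238 [-1.4 -3.4  2.7]
```

```bash
f(){ python3 - <<'E'
from station import telemetry as t
o=t.get_obs();w,x,y,z=o['tool_rot'];import math
print(o['t'],'yaw',round(math.degrees(2*math.atan2(y,x)),2),'Mz',round(o['torque'][2],3),o['contact_force'].round(1))
E
}
python3 -m crank '[{"delta_rot":[0,0,0],"xyz":[0,0,0],"fingers":1}]'>/dev/null; f
python3 -m crank '[{"delta_rot":[0,0,1],"xyz":[0,0,0],"fingers":1},{"delta_rot":[0,0,1],"xyz":[0,0,0],"fingers":1}]'>/dev/null; f
python3 -m crank '[{"delta_rot":[0,0,0],"xyz":[0,0,0],"fingers":1}]'>/dev/null; f
```

```text
21.4 yaw 106.68 Mz 0.176 [-0.9 -3.9  1.6]
21.6 yaw 105.68 Mz 0.29 [-0.1 -3.8  2. ]
21.7 yaw 105.71 Mz 0.277 [-0.8 -2.8  1.8]
```

The torque is climbing past 0.2 N m, so the bolt is at its stop. Release and retreat.

```bash
python3 -m crank '[{"delta_rot":[0,0,0],"xyz":[0,0,0],"fingers":0.1},{"delta_rot":[0,0,0],"xyz":[0,0,0],"fingers":0.1},{"delta_rot":[0,0,0],"xyz":[0,0,0],"fingers":0.1},{"delta_rot":[0,0,0],"xyz":[0,0,0],"fingers":0.1},{"delta_rot":[0,0,0],"xyz":[0,0,-0.015],"fingers":0.1},{"delta_rot":[0,0,0],"xyz":[0,0,-0.04],"fingers":0.1},{"delta_rot":[0,0,0],"xyz":[0,0,-0.08],"fingers":0.1},{"delta_rot":[0,0,0],"xyz":[0,0,-0.12],"fingers":0.1},{"delta_rot":[0,0,0],"xyz":[0,0,-0.12],"fingers":0.1},{"delta_rot":[0,0,0],"xyz":[0,0,-0.12],"fingers":0.1}]'; python3 go.py .45 -.25 .25 105
python3 - <<'E'
from h import *
a,b=cam('scene')['img'],cam('top')['img']
cv2.imwrite('pics/g5.png',np.hstack([cv2.resize(a[200:290,205:325],(400,300),interpolation=cv2.INTER_CUBIC),cv2.resize(b[130:280,200:400],(400,300))])[:,:,::-1])
E
```

```text
t: 22.7
eef_pos: [0.578, -0.0241, 0.2191]
tool_rot: [0.001, 0.604, 0.797, 0.001]
contact_force: [-0.1, 0.3, -0.6]
gripper_width: 0.451
grasp_force: 0.0
t 22.7 pos [ 0.578  -0.0241  0.2191] yaw 105.7 zaxis [ 3.4e-03 -1.0e-04 -1.0e+00] q1,7 [0.26 0.06] F [-0.1  0.3 -0.6] M [-0.05  0.07  0.02] g 0.451 0.0
xyz [-0.1829 -0.1843 -0.0314] rot [0.19 0.06 0.71]
```

View pics/g5.png

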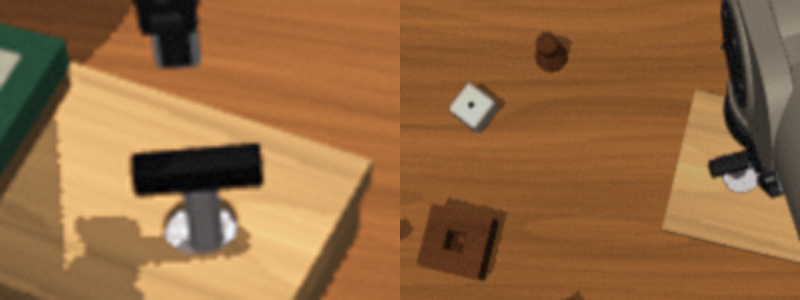

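```bash
python3 - <<'E'
from m import *
s=avg('scene',4); b=(235,235,295,270)
g=crop(s,b); M=((g.max(2)<60)).astype(np.uint8); n,l,st,ce=cv2.connectedComponentsWithStats(M); i=l[250-b[1],264-b[0]]; M=(l==i).astype(float); print(st[i],ce[i]+[b[0],b[1]])
for z in(.107,.113,.119):
  m=render(s,bar(.577,-.0240,z,np.radians(105.7)),b); yy,xx=np.mgrid[b[1]:b[3],b[0]:b[2]]; print(z,(m*xx).sum()/m.sum(),(m*yy).sum()/m.sum(),m.sum())
for n in('die','pawn','game_box'): print(n,[(np.round(r['pixel']).tolist(),round(r['score'],2)) for r in search_frame('scene',n)][:2])
E
```

```text
[ 10   8  38  15 464] [263.65732759 250.5387931 ]
0.107 263.73478252259264 251.95924402754025 594.0666666666667
0.113 263.44131752959936 249.81061655471632 600.1725490196078
0.119 263.1406394525262 247.64364396090582 606.278431372549
die [([424.0, 340.0], 0.74)]
pawn [([367.0, 364.0], 0.88)]
game_box [([190.0, 236.0], 0.82)]
```

Bar height is about 0.111 m, which matches the seated 0.113 m within calibration. The bystanders have not moved and the robot is clear, so I hand in.

```bash
python3 -c "
from station import job; print(job.hand_in())"
```

```text
the job is handed in; nothing more can be done
None
```

The job is handed in: the key stands released and fully seated, and I judge the bolt to be at its stop from the torque, which climbed to about 0.28 N m. The die, pawn and game box still show where they started.

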